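# Reassemble the two gas burners after washing-up

## Task

The burner parts of the gas hob have been washed: put them back on. First seat the two slotted crowns, each fully home and level in the burner cup it fits (large in large, small in small), so that both can be seen to sit right, and only when both are in, lay each black cap fully home on the crown of its size. Leave the white dip cup and the jar lid that lie among the parts where they are.

Things in the scene. Friction and masses are not known exactly. Their poses are not given: they have to be found in the camera images.
- burner_large: Large burner cup, fixed on the hob: grey ring 70 mm across, 12 mm high, round well 52 mm across. Origin: centre of its underside, on the hob's top (6 mm above the counter); z up; rim at z = 12 mm, well floor at 2 mm. The hob is a flat steel plate 460 by 270 mm, the two cups 190 mm apart, either may be the near one; two tap knobs 18 mm high stand at its near edge.
- burner_small: Small burner cup, fixed on the same hob: grey ring 52 mm across, 12 mm high, with a round well 36 mm across. Origin: centre of its underside, on the hob's top; z up; rim at z = 12 mm, well floor at 2 mm.
- crown_large: Large aluminium crown with flame slots, loose, right way up, 0.16 kg. Origin: centre of its underside; z up; turn does not matter. Skirt (z 0-9 mm) 48 mm across, foot bevelled, fits the large well; flange (z 9-24) 62 mm across, to grip by, rests on the cup's rim: seated, its origin is 3 mm above the cup's origin. Recess in its top 34 mm across, 10 mm deep.
- crown_small: Small aluminium crown, loose, 0.08 kg, made like the large one. Origin: centre of its underside; z up. Skirt (z 0-9 mm) 32 mm across, fits the small well; flange (z 9-24) 44 mm across; recess in its top 24 mm across, 10 mm deep. Seated, its origin is 3 mm above the small cup's origin.
- cap_large: Large black enamelled cap, loose, right way up, 0.13 kg. Origin: centre of its underside (spigot's foot); z up. Spigot (z 0-8 mm) 30 mm across, foot bevelled, goes into the large crown's recess; disc (z 8-19.5) 56 mm across, edge upright from z 8 to 17, to grip by, rests on the crown's top: seated, its origin is 16 mm above the crown's origin.
- cap_small: Small black enamelled cap, loose, 0.06 kg, made like the large one. Origin: centre of its underside; z up. Spigot (z 0-8 mm) 20 mm across, goes into the small crown's recess; disc (z 8-19.5) 40 mm across, edge upright from z 8 to 17. Seated, its origin is 16 mm above the small crown's origin.
- dip_cup: White ceramic dip cup, open, 62 mm across the rim, 42 mm high, standing loose among the parts; to be left alone. Origin: centre of its underside; z up.
- jar_lid: Brass-coloured jar lid with a pale top, plain disc 60 mm across, 14 mm high, lying loose among the parts; to be left alone. Origin: centre of its underside; z up.
Not all that is in view belongs to the job. Leave any pink or purple look-alike of the crown_small alone.

How it is judged:
By the outcome, as a careful person would: the job done as asked, in the order asked, and still so for the second after the job is handed in, with the robot touching nothing.
It also fails if it takes over 118 s, if anything falls off the work surface, if the arm or the gripper's body presses on something with over 40 N, if the wrist force passes 120 N, or if a joint passes its speed limit or range.

## Robot

A 7-joint arm with a two-finger parallel gripper is mounted at the origin on the work surface. World frame = base frame: x ahead of the robot, y to its left, z up, the work surface at z = 0. Lengths are in mm, angles in rad, forces in N, time in s.
With the tool pointing down it reaches from about 400 to 850 mm from the base axis. Payload 10.4 kg.
Tool frame: the origin (TCP) lies midway between the tips of the shut fingers; the grasp point (between the pads) lies 19 mm behind it; z points along the fingers, y is the direction in which the jaws open and shut (so a half turn about z gives the same grasp; the last joint's range is limited). The gripper opens to 87 mm and grips with 3 to 60 N. Pads are 19 mm wide; open, the fingers measure 117 mm over their backs; the gripper's body (75 mm by 190 mm) begins 51 mm behind the grasp point.
Start: joints at [-1.232, 0.332, -0.065, 1.46, 0.022, 1.35, -0.088], TCP at [221.212, 584.566, 222.576] pointing down, gripper open.
Joint ranges: [-2.6, 2.6], [-0.5, 2.12], [-1.47, 1.34], [0.16, 2.42], [-1.27, 4.41], [0.06, 2.06], [-2.6, 2.6]. Speed limits (rad/s): [2.22, 2.22, 2.79, 2.79, 3.14, 3.14, 3.14].

## Interface

Orientations are given as a unit quaternion [x, y, z, w].
In Python, from workcell import telemetry, vision, sign_off, nets gives the robot as it stands. The module is installed in compiled form; this text tells all that it offers.
- The arm moves only by the tool send_rows, never from a script. Its argument "steps" is a list of rows, each an object with "delta_rot": the turn, a rotation vector about the world's x, y, z in degrees, a list of three; "travel": the shift along the world's x, y, z in cm, a list of three; "hand": the gripper's target within -1 to 1 (fully open at 1, half-way at 0, shut at -1). In form: [{"delta_rot": [rx, ry, rz], "travel": [dx, dy, dz], "hand": hand}, ...]. A call has 1 to 20 rows; each row is the pose to reach, as a shift and turn from the pose commanded when the call began; what a row does not reach only later rows make up. A row lasts 1/12 s, in which the tool goes at most 41.7 mm and 7.16 degrees, less where a joint would pass 70% of its speed; a pose out of reach is approached as far as the arm can. A call with a gripper value outside its range is refused whole. The fingers move at their own pace and stop on an object; the grip force is fixed at half the most. Time passes only in rows, so rows that repeat a pose let the fingers close. It gives the time, the measured TCP pose, the force and the opening at its end, in the units of the state.
- telemetry.sense(): the state, without advancing time (a new reading comes with each control period).
- vision.read_camera(name): name is "scene" or "top"; returns a dict with "image" (420x560x3 uint8, blue, green, red), "range_z" (420x560 float32, mm along the optical axis (not along the pixel's ray), 0 where there is no reading), "fx", "fy", "cx", "cy" (pixels), "eye" and "orientation" of the camera in the world. Camera axes: x right, y up, looking along -z (the intrinsics and any distortion apply to the point x, -y, -z); pixel columns grow to the right and rows downward; lengths in mm; the calibration is good to about 2 mm. A picture is of the moment at which its call begins.
- sign_off(): hands the job in, once; it reports no verdict.
Trained networks look in the newest picture that a camera, given by its name, has taken for a name from the list of things; names that differ only in an ending like _2 or _b are one class to them, and where a whole thing is asked for, a point or a joint stands for the part that bears it (a point fixed in the world has none). Each returns a list of dicts, best first, with "p" (0 to 1); they miss things now and then, are a little off and sometimes report something else, mostly with a low value. They report only what shows in the picture. A call takes as long as a camera call. They do not tell look-alikes from the thing itself.
- nets.spot_in(query, camera): "position" ([column, row] in pixels, amid what is visible of it).
- nets.outline_of(query, camera): "region" (420x560 bool, what is visible of it) and "position" ([column, row] in pixels, amid what is visible of it).
- nets.place_of(query, camera): "position" ([column, row] in pixels: a listed point, or the origin of a listed thing).
The state is a dict: "time_s": time; "q": joint angles; "joint_velocities": joint speeds; "joint_torque": joint torques, N m; "tcp_pos": TCP position; "eef_rot": TCP orientation; "wrist_force": force on the tool from outside, world axes, zero at the start; "moment": the same for the moment, N m; "grip_width": finger opening in mm.
Only numpy, scipy, OpenCV 4.12 (cv2) and the standard library are available. Lean on these libraries where they do the work, as an engineer would, in place of code of your own. Each camera call takes 0.05 s, during which the arm holds its last target.

## Working session

There is one attempt and no reset: what is moved stays moved. The work goes in short steps, Python scripts to look and compute and a tool call to move; the robot and the scene stay as the last step left them, time stands still between calls to the robot, and variables do not carry over. Pictures are saved under pics/ and viewed, and the job is handed in when it is done.

Besides the shell and the picture viewer there is one more tool, called after ">>>" as name(argument=value, ...) on one line, values as JSON. send_rows: Moves the arm, as the interface text tells. Its arguments: {"type":"object","properties":{"steps":{"type":"array"}},"required":["steps"]}

```bash
mkdir -p pics; cat > h.py <<'E'
import numpy as np, cv2
from scipy.spatial.transform import Rotation as R
from workcell import telemetry, vision, sign_off, nets
def w(c,u,v,d=None,z=None):
    Rm=R.from_quat(c['orientation']).as_matrix(); e=np.array(c['eye'])
    r=Rm@np.array([(u-c['cx'])/c['fx'],-(v-c['cy'])/c['fy'],-1.])
    s=d if z is None else (z-e[2])/r[2]
    return e+s*r
def cloud(c):
    v,u=np.mgrid[:420,:560]; d=c['range_z']
    Rm=R.from_quat(c['orientation']).as_matrix()
    p=np.stack([(u-c['cx'])/c['fx']*d,-(v-c['cy'])/c['fy']*d,-d],-1)
    P=p@Rm.T+np.array(c['eye']); P[d==0]=np.nan
    return P
E
python3 - <<'E'
from h import *
for n in ('scene','top'):
    c=vision.read_camera(n); cv2.imwrite(f'pics/{n}0.png',c['image'])
    print(n,{k:v for k,v in c.items() if k not in('image','range_z')})
    P=cloud(c)
    for q in ['burner_large','burner_small','crown_large','crown_small','cap_large','cap_small','dip_cup','jar_lid']:
        for r in nets.spot_in(q,n)[:3]:
            u,v=r['position']; print(q,round(r['p'],2),np.round([u,v]),np.round(P[int(round(v)),int(round(u))],1))
print(telemetry.sense())
E
```

```text
scene {'fx': 518.6664530688746, 'fy': 518.6664530688746, 'cx': 286.49541030990395, 'cy': 207.70067178910443, 'eye': array([ 984.75771419, -503.18433799, 1024.3974875 ]), 'orientation': array([0.27039408, 0.11738236, 0.40144961, 0.86714856])}
burner_large 0.89 [375. 151.] [481.1 244.4  11.1]
burner_small 0.91 [433. 191.] [660.  261.9   9.6]
crown_large 0.61 [253. 293.] [ 591.9 -242.2   16.7]
crown_small 0.78 [174. 247.] [ 390.4 -306.9   15.8]
crown_small 0.64 [185. 216.] [ 337.6 -241.4   16.1]
crown_small 0.62 [212. 246.] [ 441.  -239.8   12.5]
cap_large 0.71 [307. 249.] [587.7 -85.6  21.2]
cap_small 0.89 [190. 328.] [ 571.4 -387.9   20.1]
dip_cup 0.83 [260. 218.] [ 449.9 -108.9    8.7]
dip_cup 0.19 [166. 289.] [ 466.2 -377.1   17.4]
jar_lid 0.67 [165. 290.] [ 465.2 -379.6   14.3]
jar_lid 0.51 [192. 326.] [ 569.9 -382.3   18.7]
top {'fx': 455.49482580412155, 'fy': 455.49482580412155, 'cx': 278.7781290088094, 'cy': 204.8971651942419, 'eye': array([ 363.65152365,  -63.97984857, 1033.84728066]), 'orientation': array([-0.05465812,  0.04596618,  0.71482035, -0.69565182])}
burner_large 0.91
[... 492 characters left out ...]
: 0.9, 'q': array([-1.23160469,  0.33220481, -0.06470284,  1.46009176,  0.02160222,
        1.34990265, -0.08849261]), 'joint_velocities': array([-0.00077442,  0.00098491,  0.00188593, -0.00061293,  0.00181168,
        0.00078908, -0.00175623]), 'joint_torque': array([ 2.23805573e-04, -6.23054552e+01,  2.45701504e-02, -3.90128481e+01,
       -6.12128852e-02,  3.11192544e-02, -4.85900216e-06]), 'tcp_pos': array([221.20945456, 584.56977086, 222.57646364]), 'eef_rot': array([ 1.79904147e-01,  9.83684144e-01,  4.46025396e-05, -1.18328108e-06]), 'wrist_force': array([ 0.31448446, -0.48865484, -0.19857949]), 'moment': array([-0.01094174, -0.01218017,  0.00955951]), 'grip_width': 87.15552929648456}
```

View pics/scene0.png

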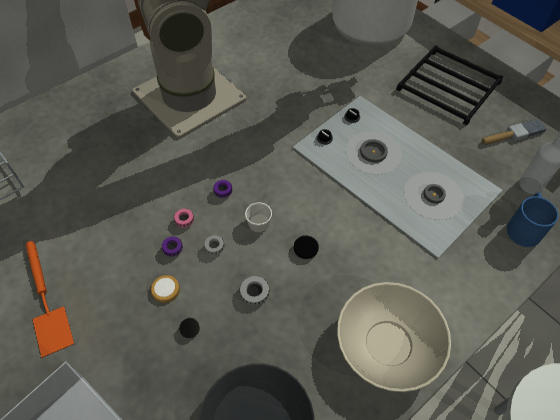

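View pics/top0.png

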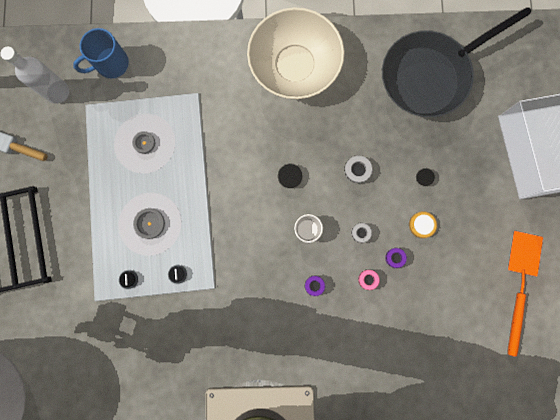

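```bash
python3 - <<'E'
import cv2
i=cv2.imread('pics/top0.png');cv2.imwrite('pics/top0c.png',cv2.resize(i[130:320,260:460],None,fx=3,fy=3,interpolation=cv2.INTER_CUBIC)[:600])
i=cv2.imread('pics/scene0.png');cv2.imwrite('pics/sc0c.png',cv2.resize(i[185:345,140:340],None,fx=3.7,fy=3.7,interpolation=cv2.INTER_CUBIC))
E
```

```text
(no output)
```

View pics/top0c.png

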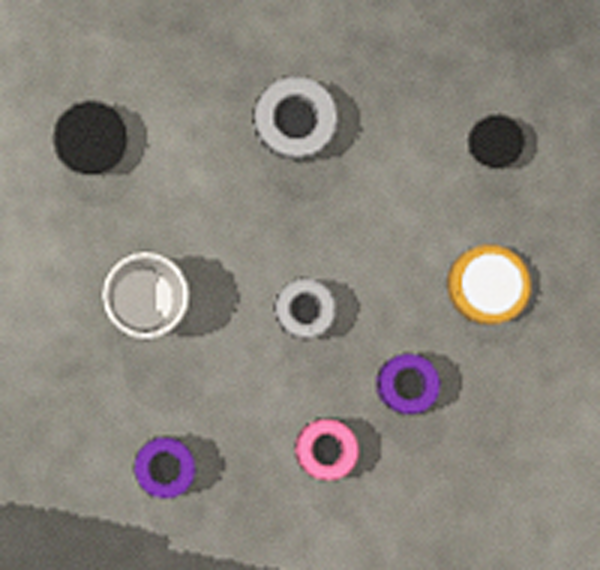

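View pics/sc0c.png

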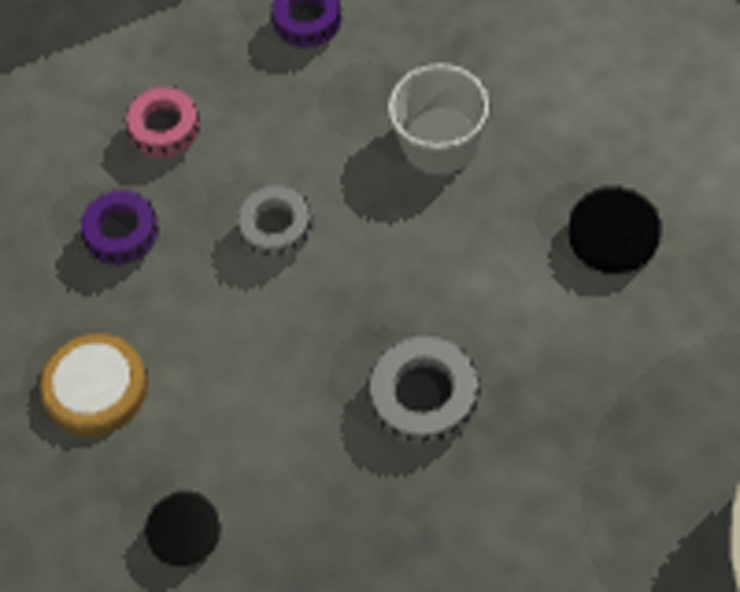

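```bash
cat >> h.py <<'E'
def proj(c,P):
    Rm=R.from_quat(c['orientation']).as_matrix()
    q=(np.asarray(P)-np.array(c['eye']))@Rm
    return np.stack([c['cx']+c['fx']*q[:,0]/-q[:,2], c['cy']-c['fy']*q[:,1]/-q[:,2]],-1)
a=np.linspace(0,2*np.pi,60,endpoint=False)
def hull(c,x,y,circ):
    P=np.concatenate([np.stack([x+r*np.cos(a),y+r*np.sin(a),0*a+z],-1) for r,z in circ])
    return cv2.convexHull(proj(c,P).astype(np.float32))[:,0]
def raster(poly,S=8,box=None):
    m=np.zeros((box[3]*S,box[2]*S),np.uint8)
    cv2.fillPoly(m,[np.round(((poly-[box[0],box[1]]+0.5)*S-0.5)*16).astype(np.int32)],255,shift=4)
    return cv2.resize(m,(box[2],box[3]),interpolation=cv2.INTER_AREA)/255.
from scipy.optimize import minimize
def fit(c,mask,x,y,circ):
    ys,xs=np.where(mask); box=(xs.min()-8,ys.min()-8,np.ptp(xs)+17,np.ptp(ys)+17)
    M=mask[box[1]:box[1]+box[3],box[0]:box[0]+box[2]].astype(float)
    f=lambda p: np.abs(raster(hull(c,p[0],p[1],circ),8,box)-M).sum()
    r=minimize(f,[x,y],method='Nelder-Mead',options=dict(initial_simplex=[[x,y],[x+6,y],[x,y+6]],xatol=.05,fatol=.01))
    return r.x, r.fun/M.sum()
SH={'crown_large':[(31,9),(31,24)],'crown_small':[(22,9),(22,24)],'cap_large':[(28,8),(28,17),(26,19.5)],'cap_small':[(20,8),(20,17),(18,19.5)],
'burner_large':[(35,6),(35,18)],'burner_small':[(26,6),(26,18)]}
E
python3 - <<'E'
from h import *
G={'crown_large':(590,-238),'crown_small':(444,-234),'cap_large':(578,-85),'cap_small':(568,-390),'burner_large':(482,246),'burner_small':(663,260)}
for n in ('scene','top'):
    c=vision.read_camera(n); P=cloud(c)
    np.savez(f'{n}0.npz',**c)
    for q,g in G.items():
        for r in nets.outline_of(q,n):
            u,v=r['position']; p=w(c,u,v,z=18)
            if np.hypot(p[0]-g[0],p[1]-g[1])<35:
                m=r['region']; x,e=fit(c,m,*g,SH[q]); 
                zt=SH[q][-1][1]; Q=P[m]; Q=Q[abs(Q[:,2]-zt)<5]
                print(n,q,round(r['p'],2),'fit',np.round(x,1),round(e,3),m.sum(),'top med z',np.round(np.nanmedian(Q[:,2]),1)); break
E
```

```text
scene crown_small 0.56 fit [ 442.3 -235.8] 0.084 311 top med z 24.2
scene cap_large 0.84 fit [577.6 -79.6] 0.056 460 top med z 19.6
scene cap_small 0.51 fit [ 566.4 -388.7] 0.118 295 top med z 19.4
scene burner_large 0.68 fit [476.9 242.8] 0.076 505 top med z 17.7
scene burner_small 0.76 fit [665.3 257.4] 0.123 326 top med z 18.0
top crown_large 0.7 fit [ 588.1 -234.9] 0.084 576 top med z 23.7
top crown_small 0.84 fit [ 442.7 -234.6] 0.078 311 top med z 23.5
top cap_large 0.64 fit [578.5 -78.3] 0.06 515 top med z 18.6
top cap_small 0.81 fit [ 566.2 -386.1] 0.06 258 top med z 18.2
top burner_small 0.59 fit [666.9 257.4] 0.047 431 top med z 17.5
```

```bash
cat >> h.py <<'E'
from scipy.ndimage import map_coordinates, gaussian_filter
def edgefit(c,x,y,r,z,s=1.0,span=7,sgn=0,arc=None):
    g=gaussian_filter(cv2.cvtColor(c['image'],cv2.COLOR_BGR2GRAY).astype(float),s)
    A=np.linspace(0,2*np.pi,180,endpoint=False)
    def f(p):
        def I(rr):
            q=proj(c,np.stack([p[0]+rr*np.cos(A),p[1]+rr*np.sin(A),0*A+z],-1))
            return map_coordinates(g,[q[:,1],q[:,0]],order=1)
        d=I(r+1.2)-I(r-1.2)
        d=np.clip(d*sgn,-20,60) if sgn else abs(d)
        return -d.mean()
    G=[(f((x+i,y+j)),x+i,y+j) for i in np.arange(-span,span+.1,1) for j in np.arange(-span,span+.1,1)]
    b=min(G); m=minimize(f,b[1:],method='Nelder-Mead',options=dict(initial_simplex=[b[1:],[b[1]+1,b[2]],[b[1],b[2]+1]]))
    return m.x,-m.fun
E
cat > m.py <<'E'
from h import *
J=[('burner_large',478,244,[(26,18,1),(35,18,0)]),('burner_small',666,257,[(18,18,1),(26,18,0)]),
('crown_large',588,-235,[(17,24,1),(31,24,-1)]),('crown_small',442,-235,[(12,24,1),(22,24,-1)]),
('cap_large',578,-79,[(28,17,1)]),('cap_small',566,-387,[(20,17,1)])]
for n in ('scene','top'):
    c=dict(np.load(f'{n}0.npz'))
    for q,x,y,L in J:
        for r,z,s in L:
            p,e=edgefit(c,x,y,r,z,sgn=s); print(n,q,r,np.round(p,1),round(e,1))
E
python3 m.py
python3 - <<'E'
import cv2
i=cv2.imread('pics/top0.png');a=cv2.resize(i[115:255,105:185],None,fx=4,fy=4,interpolation=cv2.INTER_CUBIC)
i=cv2.imread('pics/scene0.png');b=cv2.resize(i[115:220,340:460],None,fx=4,fy=4,interpolation=cv2.INTER_CUBIC)
import numpy as np
o=np.zeros((560,800,3),np.uint8);o[:560,:320]=a;o[:420,320:]=b
cv2.imwrite('pics/cups.png',o)
E
```

```text
scene burner_large 26 [476.5 250.2] 10.1
scene burner_large 35 [482.3 233.8] 17.8
scene burner_small 18 [666.2 262.6] 12.1
scene burner_small 26 [669.6 249.4] 20.7
scene crown_large 17 [ 588.5 -236.3] 32.7
scene crown_large 31 [ 587.7 -235.9] 19.2
scene crown_small 12 [ 443.5 -235.7] 23.9
scene crown_small 22 [ 442.6 -236. ] 13.6
scene cap_large 28 [579.4 -81.8] 23.4
scene cap_small 20 [ 567.7 -388.5] 20.3
top burner_large 26 [480.5 250.2] 13.6
top burner_large 35 [476.3 239.3] 26.8
top burner_small 18 [667.9 263.5] 14.2
top burner_small 26 [663.6 253.5] 25.5
top crown_large 17 [ 586.6 -234.7] 45.5
top crown_large 31 [ 587.2 -235.3] 27.4
top crown_small 12 [ 442.1 -234.5] 46.3
top crown_small 22 [ 442.4 -235.1] 23.9
top cap_large 28 [576.5 -80. ] 30.5
top cap_small 20 [ 564.4 -385.9] 28.0
```

View pics/cups.png

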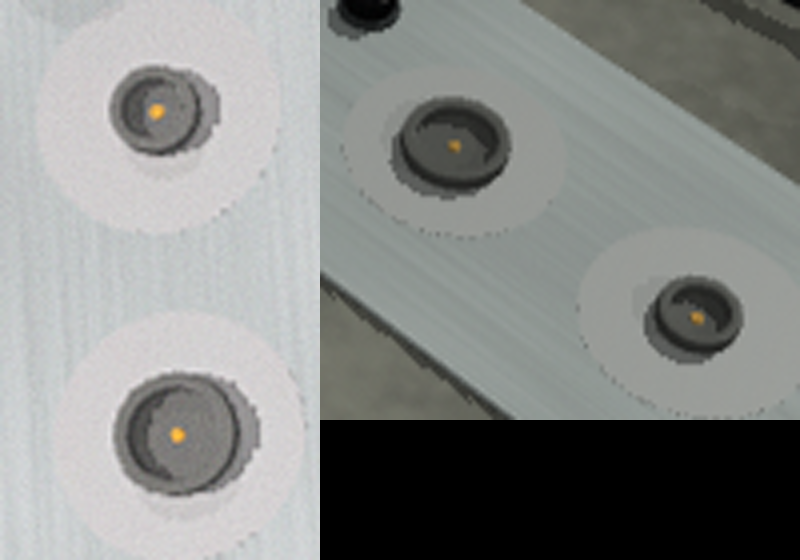

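```bash
cat > m2.py <<'E'
from h import *
import sys
for n in ('scene','top'):
    c=dict(np.load(f'{n}0.npz')); P=cloud(c); hsv=cv2.cvtColor(c['image'],cv2.COLOR_BGR2HSV)
    for q,x,y,ro,ri in [('L',478,244,35,26),('S',666,257,26,18)]:
        near=np.hypot(P[...,0]-x,P[...,1]-y)<ro+15
        o=near&(hsv[...,0]>10)&(hsv[...,0]<35)&(hsv[...,1]>90)
        v,u=np.where(o); ww=hsv[...,1][o].astype(float)
        p=w(c,(u*ww).sum()/ww.sum(),(v*ww).sum()/ww.sum(),z=9)
        print(n,q,'dot',o.sum(),np.round(p,1), 'range z there',np.round(np.nanmedian(P[o][:,2]),1))
        # rim by range
        v,u=np.where(near&(P[...,2]>13.5)&(P[...,2]<22)); Q=P[v,u]
        f=lambda p:(lambda d:np.maximum(0,d-ro)**2+np.maximum(0,ri-d)**2)(np.hypot(Q[:,0]-p[0],Q[:,1]-p[1])).clip(0,25).sum()
        m=minimize(f,[x,y],method='Nelder-Mead'); print('   rim pts',len(Q),np.round(m.x,1),'medz',np.round(np.median(Q[:,2]),1),'stdz',np.round(Q[:,2].std(),1))
E
python3 m2.py
```

```text
scene L dot 9 [476.9 242.    9. ] range z there 10.2
   rim pts 244 [478.2 241.2] medz 17.7 stdz 2.1
scene S dot 9 [667.2 257.1   9. ] range z there 10.3
   rim pts 183 [667.4 255.8] medz 18.0 stdz 1.9
top L dot 11 [476.9 242.3   9. ] range z there 8.8
   rim pts 340 [477.7 242. ] medz 17.6 stdz 1.8
top S dot 13 [666.6 257.4   9. ] range z there 8.6
   rim pts 211 [666.7 257.1] medz 17.5 stdz 1.8
```

>>> send_rows(steps=[{"delta_rot": [0, 0, 7], "travel": [1.6, -3.6, -0.4], "hand": 1}, {"delta_rot": [0, 0, 14], "travel": [3.2, -7.2, -0.8], "hand": 1}, {"delta_rot": [0, 0, 20.7], "travel": [4.8, -10.8, -1.2], "hand": 1}, {"delta_rot": [0, 0, 20.7], "travel": [6.4, -14.4, -1.6], "hand": 1}, {"delta_rot": [0, 0, 20.7], "travel": [8, -18, -2], "hand": 1}, {"delta_rot": [0, 0, 20.7], "travel": [9.6, -21.6, -2.4], "hand": 1}, {"delta_rot": [0, 0, 20.7], "travel": [11.2, -25.2, -2.8], "hand": 1}, {"delta_rot": [0, 0, 20.7], "travel": [12.8, -28.8, -3.2], "hand": 1}, {"delta_rot": [0, 0, 20.7], "travel": [14.4, -32.4, -3.6], "hand": 1}, {"delta_rot": [0, 0, 20.7], "travel": [16, -36, -4], "hand": 1}])

```text
time_s: 2.43
tcp_pos: [381.6, 222.8, 182.7]
eef_rot: [0.0, 1.0, 0.0, 0.0]
wrist_force: [-0.2, 0.7, 0.6]
grip_width: 87.0
```

>>> send_rows(steps=[{"delta_rot": [0, 0, 0], "travel": [10, -23, -5], "hand": 1}, {"delta_rot": [0, 0, 0], "travel": [10, -23, -5], "hand": 1}, {"delta_rot": [0, 0, 0], "travel": [10, -23, -5], "hand": 1}, {"delta_rot": [0, 0, 0], "travel": [10, -23, -5], "hand": 1}, {"delta_rot": [0, 0, 0], "travel": [20.6, -46, -10.3], "hand": 1}, {"delta_rot": [0, 0, 0], "travel": [20.6, -46, -10.3], "hand": 1}, {"delta_rot": [0, 0, 0], "travel": [20.6, -46, -10.3], "hand": 1}, {"delta_rot": [0, 0, 0], "travel": [20.6, -46, -10.3], "hand": 1}, {"delta_rot": [0, 0, 0], "travel": [20.6, -46, -10.3], "hand": 1}, {"delta_rot": [0, 0, 0], "travel": [20.6, -46, -10.3], "hand": 1}, {"delta_rot": [0, 0, 0], "travel": [20.6, -46, -10.3], "hand": 1}, {"delta_rot": [0, 0, 0], "travel": [20.6, -46, -10.3], "hand": 1}, {"delta_rot": [0, 0, 0], "travel": [20.6, -46, -10.3], "hand": 1}, {"delta_rot": [0, 0, 0], "travel": [20.6, -46, -10.3], "hand": 1}, {"delta_rot": [0, 0, 0], "travel": [20.6, -46, -10.3], "hand": 1}, {"delta_rot": [0, 0, 0], "travel": [20.6, -46, -10.3], "hand": 1}])

```text
time_s: 3.77
tcp_pos: [587.3, -234.4, 79.6]
eef_rot: [-0.0, 1.0, 0.0, -0.0]
wrist_force: [0.1, 1.5, 0.1]
grip_width: 87.1
```

>>> send_rows(steps=[{"delta_rot": [0, 0, 0], "travel": [0, 0, -3], "hand": 1}, {"delta_rot": [0, 0, 0], "travel": [0, 0, -5], "hand": 1}, {"delta_rot": [0, 0, 0], "travel": [0, 0, -6.85], "hand": 1}, {"delta_rot": [0, 0, 0], "travel": [0, 0, -6.85], "hand": 1}, {"delta_rot": [0, 0, 0], "travel": [0, 0, -6.85], "hand": -0.3}, {"delta_rot": [0, 0, 0], "travel": [0, 0, -6.85], "hand": -1}, {"delta_rot": [0, 0, 0], "travel": [0, 0, -6.85], "hand": -1}, {"delta_rot": [0, 0, 0], "travel": [0, 0, -6.85], "hand": -1}, {"delta_rot": [0, 0, 0], "travel": [0, 0, -6.85], "hand": -1}, {"delta_rot": [0, 0, 0], "travel": [0, 0, -6.85], "hand": -1}, {"delta_rot": [0, 0, 0], "travel": [0, 0, -6.85], "hand": -1}])

```text
time_s: 4.68
tcp_pos: [587.8, -235.5, 12.0]
eef_rot: [0.0, 1.0, 0.0, 0.001]
wrist_force: [-1.1, 0.7, 6.5]
grip_width: 60.8
```

```bash
python3 -c "
from h import *
s=telemetry.sense();print(s['tcp_pos'],s['grip_width'],s['wrist_force'])"
```

```text
[ 587.79994125 -235.52724869   12.03662841] 60.849435734998444 [-1.1086189   0.68823359  6.49013336]
```

>>> send_rows(steps=[{"delta_rot": [0, 0, 0], "travel": [0, 0, 1.5], "hand": -1}, {"delta_rot": [0, 0, 0], "travel": [0, 0, 4], "hand": -1}, {"delta_rot": [0, 0, 0], "travel": [0, 0, 7], "hand": -1}, {"delta_rot": [0, 0, 0], "travel": [0, 0, 9], "hand": -1}, {"delta_rot": [0, 0, 0], "travel": [0, 0, 9], "hand": -1}, {"delta_rot": [0, 0, 0], "travel": [0, 0, 9], "hand": -1}])

```text
time_s: 5.18
tcp_pos: [587.7, -235.6, 101.9]
eef_rot: [0.0, 1.0, -0.0, 0.001]
wrist_force: [-0.6, 0.1, -2.3]
grip_width: 60.6
```

```bash
python3 - <<'E'
from h import *
o=np.zeros((400,800,3),np.uint8)
for k,n in enumerate(('scene','top')):
    c=vision.read_camera(n); np.savez(f'{n}1.npz',**c)
    q=proj(c,[[587.5,-235.5,105]])[0].astype(int)
    o[:,k*400:k*400+400]=cv2.resize(c['image'][q[1]-50:q[1]+50,q[0]-50:q[0]+50],(400,400),interpolation=cv2.INTER_CUBIC)
cv2.imwrite('pics/held1.png',o)
s=telemetry.sense();print(s['tcp_pos'],s['grip_width'],s['wrist_force'],s['time_s'])
E
```

```text
[ 586.51216186 -235.00153542   99.83351371] 60.50625098579029 [ 0.62753279 -0.4280232  -2.36118189] 5.2833
```

View pics/held1.png

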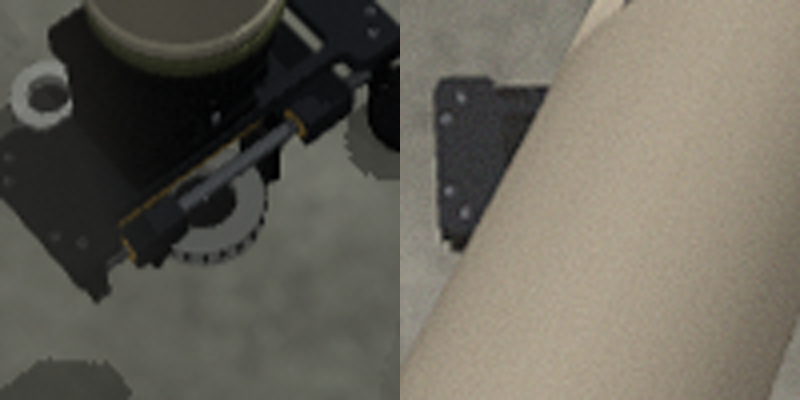

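```bash
python3 - <<'E'
from h import *
c=dict(np.load('scene1.npz')); P=cloud(c); g=c['image'].astype(int); V=g.max(-1)
m=(np.hypot(P[...,0]-587,P[...,1]+235.5)<33)&(np.abs(P[...,2]-112)<9)&(V>70)&(np.ptp(g,axis=-1)<30)
Q=P[m]; print(len(Q),np.median(Q,0))
from numpy.linalg import lstsq
A=np.c_[Q[:,:2]-[587,-235.5],np.ones(len(Q))]
k=np.ones(len(Q),bool)
for _ in range(4):
    s=lstsq(A[k],Q[k,2],rcond=None)[0]; r=Q[:,2]-A@s; k=abs(r)<2.5
print('plane',s,k.sum(),r[k].std())
T=Q[k]; d=np.hypot(T[:,0]-587,T[:,1]+235.5); print(d.min(),d.max(),T[:,0].min(),T[:,0].max())
for R_,z in((31,111.8),):
    print(edgefit(c,587,-235.5,31,111.8,sgn=-1,span=5))
E
```

```text
225 [ 606.25683376 -230.62942263  114.2545011 ]
plane [2.38723886e-02 2.20985498e-02 1.13921255e+02] 176 1.151309882243563
16.571529744159793 32.60028364044887 574.8590885051469 617.9485413186931
(array([ 585.82228206, -235.79943726]), np.float64(5.7681951763874215))
```

>>> send_rows(steps=[{"delta_rot": [0, 0, 0], "travel": [-0.9, 3.8, 0], "hand": -1}, {"delta_rot": [0, 0, 0], "travel": [-1.8, 7.6, 0], "hand": -1}, {"delta_rot": [0, 0, 0], "travel": [-2.7, 11.4, 0], "hand": -1}, {"delta_rot": [0, 0, 0], "travel": [-3.5, 15.2, 0], "hand": -1}, {"delta_rot": [0, 0, 0], "travel": [-4.4, 19, 0], "hand": -1}, {"delta_rot": [0, 0, 0], "travel": [-5.3, 22.8, 0], "hand": -1}, {"delta_rot": [0, 0, 0], "travel": [-6.2, 26.6, 0], "hand": -1}, {"delta_rot": [0, 0, 0], "travel": [-7.1, 30.4, 0], "hand": -1}, {"delta_rot": [0, 0, 0], "travel": [-7.9, 34.2, 0], "hand": -1}, {"delta_rot": [0, 0, 0], "travel": [-8.8, 38, 0], "hand": -1}, {"delta_rot": [0, 0, 0], "travel": [-9.7, 41.8, 0], "hand": -1}, {"delta_rot": [0, 0, 0], "travel": [-10.5, 45.6, 0], "hand": -1}, {"delta_rot": [0, 0, 0], "travel": [-11, 47.7, -1], "hand": -1}, {"delta_rot": [0, 0, 0], "travel": [-11, 47.7, -3], "hand": -1}, {"delta_rot": [0, 0, 0], "travel": [-11, 47.7, -4.5], "hand": -1}, {"delta_rot": [0, 0, 0], "travel": [-11, 47.7, -5.5], "hand": -1}, {"delta_rot": [0, 0, 0], "travel": [-11, 47.7, -5.5], "hand": -1}, {"delta_rot": [0, 0, 0], "travel": [-11, 47.7, -5.5], "hand": -1}])

```text
time_s: 6.78
tcp_pos: [476.8, 240.8, 45.4]
eef_rot: [0.001, 1.0, -0.001, -0.001]
wrist_force: [0.3, -0.3, -1.6]
grip_width: 60.6
```

```bash
python3 - <<'E'
from h import *
s=telemetry.sense();print(s['tcp_pos'],s['grip_width'],s['wrist_force'],s['time_s'])
o=np.zeros((400,800,3),np.uint8)
for k,n in enumerate(('scene','top')):
    c=vision.read_camera(n); np.savez(f'{n}2.npz',**c)
    q=proj(c,[[477,242,40]])[0].astype(int)
    o[:,k*400:k*400+400]=cv2.resize(c['image'][q[1]-50:q[1]+50,q[0]-50:q[0]+50],(400,400),interpolation=cv2.INTER_CUBIC)
    z=s['tcp_pos'][2]+12
    print(n,edgefit(c,477,242,31,z,span=5,sgn=-1),edgefit(c,477,242,31,z-15,span=5),edgefit(c,477,242,17,z,span=5,sgn=1))
cv2.imwrite('pics/held2.png',o)
s=telemetry.sense();print(s['tcp_pos'],s['grip_width'],s['wrist_force'],s['time_s'])
E
```

```text
[476.84162665 240.81624988  45.43105635] 60.5736874565221 [ 0.34605124 -0.3432475  -1.64370934] 6.7833
scene (array([474.8768467 , 236.66749755]), np.float64(1.9928172766133678)) (array([471.12675619, 252.64917134]), np.float64(8.186411666800375)) (array([476.04787477, 239.38203931]), np.float64(7.139751451540092))
top (array([482.36712194, 216.55616335]), np.float64(-0.29325542503203283)) (array([474.90949676, 244.35339779]), np.float64(10.404850863665608)) (array([467.08343817, 264.2026965 ]), np.float64(17.034073468408717))
[477.76393528 241.4377351   46.72278627] 60.3284867271249 [-0.69958983  0.09456584 -1.38673082] 6.8833
```

View pics/held2.png

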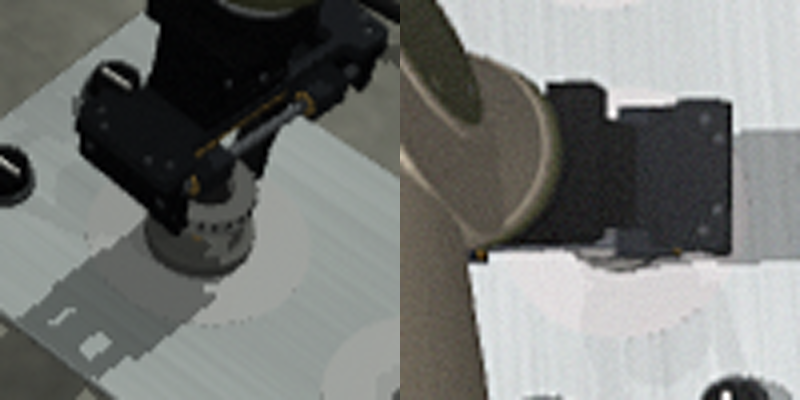

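>>> send_rows(steps=[{"delta_rot": [0, 0, 0], "travel": [0, 0.05, -0.7], "hand": -1}, {"delta_rot": [0, 0, 0], "travel": [0, 0.05, -1.2], "hand": -1}, {"delta_rot": [0, 0, 0], "travel": [0, 0.05, -1.4], "hand": -1}, {"delta_rot": [0, 0, 0], "travel": [0, 0.05, -1.5], "hand": -1}, {"delta_rot": [0, 0, 0], "travel": [0, 0.05, -1.6], "hand": -1}, {"delta_rot": [0, 0, 0], "travel": [0, 0.05, -1.7], "hand": -1}, {"delta_rot": [0, 0, 0], "travel": [0, 0.05, -1.8], "hand": -1}, {"delta_rot": [0, 0, 0], "travel": [0, 0.05, -1.9], "hand": -1}, {"delta_rot": [0, 0, 0], "travel": [0, 0.05, -2.0], "hand": -1}])

```text
time_s: 7.63
tcp_pos: [477.3, 242.1, 26.1]
eef_rot: [0.0, 1.0, 0.0, 0.0]
wrist_force: [0.3, -0.6, -1.4]
grip_width: 60.4
```

>>> send_rows(steps=[{"delta_rot": [0, 0, 0], "travel": [0, 0, -0.1], "hand": -1}, {"delta_rot": [0, 0, 0], "travel": [0, 0, -0.2], "hand": -1}, {"delta_rot": [0, 0, 0], "travel": [0, 0, -0.3], "hand": -1}, {"delta_rot": [0, 0, 0], "travel": [0, 0, -0.4], "hand": -1}, {"delta_rot": [0, 0, 0], "travel": [0, 0, -0.4], "hand": -1}])

```text
time_s: 8.05
tcp_pos: [477.1, 242.0, 21.9]
eef_rot: [0.0, 1.0, -0.0, -0.0]
wrist_force: [-0.5, -0.7, -3.1]
grip_width: 60.6
```

>>> send_rows(steps=[{"delta_rot": [0, 0, 0], "travel": [0, 0, -0.05], "hand": -1}, {"delta_rot": [0, 0, 0], "travel": [0, 0, -0.1], "hand": -1}, {"delta_rot": [0, 0, 0], "travel": [0, 0, -0.1], "hand": -1}])

```text
time_s: 8.3
tcp_pos: [477.2, 242.1, 21.1]
eef_rot: [0.0, 1.0, 0.0, 0.0]
wrist_force: [0.3, -0.4, -1.4]
grip_width: 60.8
```

>>> send_rows(steps=[{"delta_rot": [0, 0, 0], "travel": [0, 0, -0.05], "hand": -1}, {"delta_rot": [0, 0, 0], "travel": [0, 0, -0.1], "hand": -1}, {"delta_rot": [0, 0, 0], "travel": [0, 0, -0.1], "hand": -1}])

```text
time_s: 8.55
tcp_pos: [477.3, 242.1, 21.0]
eef_rot: [0.0, 1.0, 0.0, -0.0]
wrist_force: [-5.3, -2.4, 10.4]
grip_width: 60.3
```

>>> send_rows(steps=[{"delta_rot": [0, 0, 0], "travel": [0, 0, 0], "hand": -0.2}, {"delta_rot": [0, 0, 0], "travel": [0, 0, 0], "hand": 1}, {"delta_rot": [0, 0, 0], "travel": [0, 0, 0], "hand": 1}, {"delta_rot": [0, 0, 0], "travel": [0, 0, 0], "hand": 1}, {"delta_rot": [0, 0, 0], "travel": [0, 0, 0], "hand": 1}, {"delta_rot": [0, 0, 0], "travel": [0, 0, 3], "hand": 1}, {"delta_rot": [0, 0, 0], "travel": [0, 0, 7], "hand": 1}, {"delta_rot": [0, 0, 0], "travel": [-0.3, -4, 8], "hand": 1}, {"delta_rot": [0, 0, 0], "travel": [-0.6, -8, 8], "hand": 1}, {"delta_rot": [0, 0, 0], "travel": [-0.9, -12, 8], "hand": 1}, {"delta_rot": [0, 0, 0], "travel": [-1.2, -16, 8], "hand": 1}, {"delta_rot": [0, 0, 0], "travel": [-1.5, -20, 8], "hand": 1}, {"delta_rot": [0, 0, 0], "travel": [-1.8, -24, 8], "hand": 1}])

```text
time_s: 9.63
tcp_pos: [458.7, 0.3, 100.2]
eef_rot: [0.0, 1.0, 0.0, 0.0]
wrist_force: [1.3, 0.7, 0.3]
grip_width: 86.8
```

```bash
cat > look.py <<'E'
from h import *
import sys
tag=sys.argv[1]; x,y,z=map(float,sys.argv[2:5])
s=telemetry.sense();print(s['tcp_pos'],s['grip_width'],s['time_s'])
o=np.zeros((400,800,3),np.uint8)
for k,n in enumerate(('scene','top')):
    c=vision.read_camera(n); np.savez(f'{n}_{tag}.npz',**c)
    q=proj(c,[[x,y,z]])[0].astype(int)
    o[:,k*400:k*400+400]=cv2.resize(c['image'][q[1]-40:q[1]+40,q[0]-40:q[0]+40],(400,400),interpolation=cv2.INTER_CUBIC)
    P=cloud(c)
    d=np.hypot(P[...,0]-x,P[...,1]-y); R_,ri=float(sys.argv[5]),float(sys.argv[6])
    m=(d<R_-1)&(d>ri+1)&(abs(P[...,2]-z)<8); Q=P[m]; A=np.c_[Q[:,:2]-[x,y],np.ones(len(Q))]
    for _ in range(3):
        sol=np.linalg.lstsq(A,Q[:,2],rcond=None)[0]; kk=abs(Q[:,2]-A@sol)<3; A,Q=A[kk],Q[kk]
    print(n,'plane n',len(Q),'tilt deg',np.round(np.degrees(sol[:2]),1),'z',round(sol[2],1),'expect',z)
    if len(sys.argv)>7: 
      for r,sg in ((R_,-1),(ri,1)): print('  edge',r,np.round(edgefit(c,x,y,r,z,span=5,sgn=sg)[0],1))
cv2.imwrite(f'pics/{tag}.png',o)
E
python3 look.py s1 477 242 33 31 17 e
```

```text
[4.58723146e+02 3.02304832e-01 1.00210054e+02] 86.83315368890267 9.6333
scene plane n 185 tilt deg [-0.7  0.1] z 33.6 expect 33.0
  edge 31.0 [477.  242.5]
  edge 17.0 [478.1 241.6]
top plane n 329 tilt deg [-0.2 -0.4] z 32.7 expect 33.0
  edge 31.0 [476.6 242.4]
  edge 17.0 [476.5 241.7]
```

View pics/s1.png

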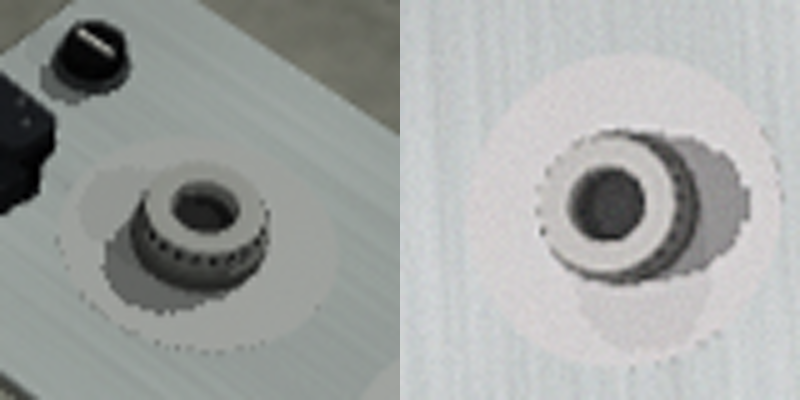

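>>> send_rows(steps=[{"delta_rot": [0, 0, 0], "travel": [-0.3, -4, 0], "hand": 1}, {"delta_rot": [0, 0, 0], "travel": [-0.6, -8, 0], "hand": 1}, {"delta_rot": [0, 0, 0], "travel": [-0.9, -12, 0], "hand": 1}, {"delta_rot": [0, 0, 0], "travel": [-1.1, -16, 0], "hand": 1}, {"delta_rot": [0, 0, 0], "travel": [-1.4, -20, 0], "hand": 1}, {"delta_rot": [0, 0, 0], "travel": [-1.65, -23.7, 0], "hand": 1}, {"delta_rot": [0, 0, 0], "travel": [-1.65, -23.7, -2], "hand": 1}, {"delta_rot": [0, 0, 0], "travel": [-1.65, -23.7, -4], "hand": 1}, {"delta_rot": [0, 0, 0], "travel": [-1.65, -23.7, -4], "hand": 1}, {"delta_rot": [0, 0, 0], "travel": [-1.65, -23.7, -4], "hand": 1}, {"delta_rot": [0, 0, 0], "travel": [-1.65, -23.7, -4], "hand": 1}])

```text
time_s: 10.65
tcp_pos: [443.2, -234.7, 60.9]
eef_rot: [-0.0, 1.0, -0.0, 0.0]
wrist_force: [0.2, 0.1, 0.4]
grip_width: 87.1
```

>>> send_rows(steps=[{"delta_rot": [0, 0, 0], "travel": [0, 0, -2], "hand": 1}, {"delta_rot": [0, 0, 0], "travel": [0, 0, -4], "hand": 1}, {"delta_rot": [0, 0, 0], "travel": [0, 0, -4.9], "hand": 1}, {"delta_rot": [0, 0, 0], "travel": [0, 0, -4.9], "hand": 1}, {"delta_rot": [0, 0, 0], "travel": [0, 0, -4.9], "hand": 0.2}, {"delta_rot": [0, 0, 0], "travel": [0, 0, -4.9], "hand": -0.2}, {"delta_rot": [0, 0, 0], "travel": [0, 0, -4.9], "hand": -1}, {"delta_rot": [0, 0, 0], "travel": [0, 0, -4.9], "hand": -1}, {"delta_rot": [0, 0, 0], "travel": [0, 0, -4.9], "hand": -1}, {"delta_rot": [0, 0, 0], "travel": [0, 0, -4.9], "hand": -1}, {"delta_rot": [0, 0, 0], "travel": [0, 0, -4.9], "hand": -1}, {"delta_rot": [0, 0, 0], "travel": [0, 0, -4.9], "hand": -1}])

```text
time_s: 11.65
tcp_pos: [442.8, -234.9, 11.2]
eef_rot: [0.0, 1.0, 0.0, 0.0]
wrist_force: [0.4, -0.1, 1.7]
grip_width: 42.7
```

>>> send_rows(steps=[{"delta_rot": [0, 0, 0], "travel": [0, 0, 2], "hand": -1}, {"delta_rot": [0, 0, 0], "travel": [0, 0, 6], "hand": -1}, {"delta_rot": [0, 0, 0], "travel": [0, 0, 9], "hand": -1}, {"delta_rot": [0, 0, 0], "travel": [1.6, 3.5, 9], "hand": -1}, {"delta_rot": [0, 0, 0], "travel": [3.2, 7, 9], "hand": -1}, {"delta_rot": [0, 0, 0], "travel": [4.8, 10.5, 9], "hand": -1}, {"delta_rot": [0, 0, 0], "travel": [6.4, 14, 9], "hand": -1}, {"delta_rot": [0, 0, 0], "travel": [8, 17.5, 9], "hand": -1}, {"delta_rot": [0, 0, 0], "travel": [9.6, 21, 9], "hand": -1}, {"delta_rot": [0, 0, 0], "travel": [11.2, 24.5, 9], "hand": -1}, {"delta_rot": [0, 0, 0], "travel": [12.8, 28, 9], "hand": -1}, {"delta_rot": [0, 0, 0], "travel": [14.4, 31.5, 9], "hand": -1}, {"delta_rot": [0, 0, 0], "travel": [16, 35, 9], "hand": -1}, {"delta_rot": [0, 0, 0], "travel": [17.6, 38.5, 9], "hand": -1}, {"delta_rot": [0, 0, 0], "travel": [19.2, 42, 9], "hand": -1}, {"delta_rot": [0, 0, 0], "travel": [20.8, 45.6, 9], "hand": -1}, {"delta_rot": [0, 0, 0], "travel": [22.4, 49.2, 8], "hand": -1}, {"delta_rot": [0, 0, 0], "travel": [22.4, 49.2, 5], "hand": -1}, {"delta_rot": [0, 0, 0], "travel": [22.4, 49.2, 3.5], "hand": -1}, {"delta_rot": [0, 0, 0], "travel": [22.4, 49.2, 3.5], "hand": -1}])

```text
time_s: 13.32
tcp_pos: [664.0, 255.8, 41.1]
eef_rot: [0.0, 1.0, -0.002, -0.003]
wrist_force: [-0.9, -0.9, -2.4]
grip_width: 42.9
```

>>> send_rows(steps=[{"delta_rot": [0, 0, 0], "travel": [0, 0, 0], "hand": -1}, {"delta_rot": [0, 0, 0], "travel": [0, 0, 0], "hand": -1}])

```text
time_s: 13.48
tcp_pos: [667.6, 255.7, 47.7]
eef_rot: [0.001, 1.0, 0.0, 0.001]
wrist_force: [1.0, 0.1, -0.6]
grip_width: 42.6
```

>>> send_rows(steps=[{"delta_rot": [0, 0, 0], "travel": [0, 0, 0], "hand": -1}, {"delta_rot": [0, 0, 0], "travel": [0, 0, -0.5], "hand": -1}, {"delta_rot": [0, 0, 0], "travel": [0, 0, -1], "hand": -1}, {"delta_rot": [0, 0, 0], "travel": [0, 0, -1.2], "hand": -1}, {"delta_rot": [0, 0, 0], "travel": [0, 0, -1.2], "hand": -1}])

```text
time_s: 13.9
tcp_pos: [666.2, 256.9, 33.3]
eef_rot: [0.0, 1.0, -0.0, -0.001]
wrist_force: [0.1, 0.1, -1.5]
grip_width: 42.6
```

>>> send_rows(steps=[{"delta_rot": [0, 0, 0], "travel": [0, 0, 0], "hand": -1}, {"delta_rot": [0, 0, 0], "travel": [0, 0, 0], "hand": -1}, {"delta_rot": [0, 0, 0], "travel": [0, 0, -0.1], "hand": -1}, {"delta_rot": [0, 0, 0], "travel": [0, 0, -0.2], "hand": -1}, {"delta_rot": [0, 0, 0], "travel": [0, 0, -0.3], "hand": -1}, {"delta_rot": [0, 0, 0], "travel": [0, 0, -0.4], "hand": -1}, {"delta_rot": [0, 0, 0], "travel": [0, 0, -0.5], "hand": -1}, {"delta_rot": [0, 0, 0], "travel": [0, 0, -0.6], "hand": -1}])

```text
time_s: 14.57
tcp_pos: [666.7, 257.1, 27.9]
eef_rot: [0.0, 1.0, 0.0, -0.0]
wrist_force: [0.5, -0.3, -0.5]
grip_width: 42.6
```

>>> send_rows(steps=[{"delta_rot": [0, 0, 0], "travel": [0, 0, -0.1], "hand": -1}, {"delta_rot": [0, 0, 0], "travel": [0, 0, -0.2], "hand": -1}, {"delta_rot": [0, 0, 0], "travel": [0, 0, -0.3], "hand": -1}, {"delta_rot": [0, 0, 0], "travel": [0, 0, -0.4], "hand": -1}, {"delta_rot": [0, 0, 0], "travel": [0, 0, -0.5], "hand": -1}, {"delta_rot": [0, 0, 0], "travel": [0, 0, -0.6], "hand": -1}, {"delta_rot": [0, 0, 0], "travel": [0, 0, -0.65], "hand": -1}])

```text
time_s: 15.15
tcp_pos: [666.6, 257.1, 21.4]
eef_rot: [0.0, 1.0, 0.0, -0.0]
wrist_force: [0.7, -0.8, -1.8]
grip_width: 42.5
```

>>> send_rows(steps=[{"delta_rot": [0, 0, 0], "travel": [0, 0, -0.05], "hand": -1}, {"delta_rot": [0, 0, 0], "travel": [0, 0, -0.1], "hand": -1}, {"delta_rot": [0, 0, 0], "travel": [0, 0, -0.1], "hand": -1}])

```text
time_s: 15.4
tcp_pos: [666.7, 257.0, 20.5]
eef_rot: [0.0, 1.0, 0.0, -0.0]
wrist_force: [-0.5, 0.0, -0.7]
grip_width: 42.7
```

>>> send_rows(steps=[{"delta_rot": [0, 0, 0], "travel": [0, 0, 0], "hand": -0.3}, {"delta_rot": [0, 0, 0], "travel": [0, 0, 0], "hand": 0.3}, {"delta_rot": [0, 0, 0], "travel": [0, 0, 0], "hand": 1}, {"delta_rot": [0, 0, 0], "travel": [0, 0, 0], "hand": 1}, {"delta_rot": [0, 0, 0], "travel": [0, 0, 0], "hand": 1}, {"delta_rot": [0, 0, 0], "travel": [0, 0, 0], "hand": 1}, {"delta_rot": [0, 0, 0], "travel": [0, 0, 3], "hand": 1}, {"delta_rot": [0, 0, 0], "travel": [0, 0, 7], "hand": 1}, {"delta_rot": [0, 0, 0], "travel": [-1, -4, 8], "hand": 1}, {"delta_rot": [0, 0, 0], "travel": [-2, -8, 8], "hand": 1}, {"delta_rot": [0, 0, 0], "travel": [-3, -12, 8], "hand": 1}, {"delta_rot": [0, 0, 0], "travel": [-4, -16, 8], "hand": 1}, {"delta_rot": [0, 0, 0], "travel": [-5, -20, 8], "hand": 1}, {"delta_rot": [0, 0, 0], "travel": [-6, -24, 8], "hand": 1}, {"delta_rot": [0, 0, 0], "travel": [-7, -28, 8], "hand": 1}, {"delta_rot": [0, 0, 0], "travel": [-8, -31, 8], "hand": 1}, {"delta_rot": [0, 0, 0], "travel": [-8.8, -33.7, 7], "hand": 1}, {"delta_rot": [0, 0, 0], "travel": [-8.8, -33.7, 7], "hand": 1}])

```text
time_s: 16.9
tcp_pos: [576.0, -87.2, 90.0]
eef_rot: [0.004, 1.0, -0.001, -0.001]
wrist_force: [-0.3, -1.0, -0.1]
grip_width: 86.9
```

```bash
python3 look.py s2 667 257.2 33 22 12 e; python3 -c "
from h import *
c=dict(np.load('scene_s2.npz'));print(edgefit(c,477,242,31,33,sgn=-1),edgefit(c,477,242,17,33,sgn=1))"
```

```text
[576.02834219 -87.22789111  90.01368191] 86.94824549157681 16.9
scene plane n 111 tilt deg [0.4 0. ] z 33.3 expect 33.0
  edge 22.0 [667.2 257.7]
  edge 12.0 [667.6 256.6]
top plane n 143 tilt deg [1.  0.9] z 32.9 expect 33.0
  edge 22.0 [666.7 258. ]
  edge 12.0 [665.7 257. ]
(array([476.96579262, 242.54291453]), np.float64(7.8819740766415265)) (array([478.07659152, 241.60977887]), np.float64(26.276843373842894))
```

View pics/s2.png

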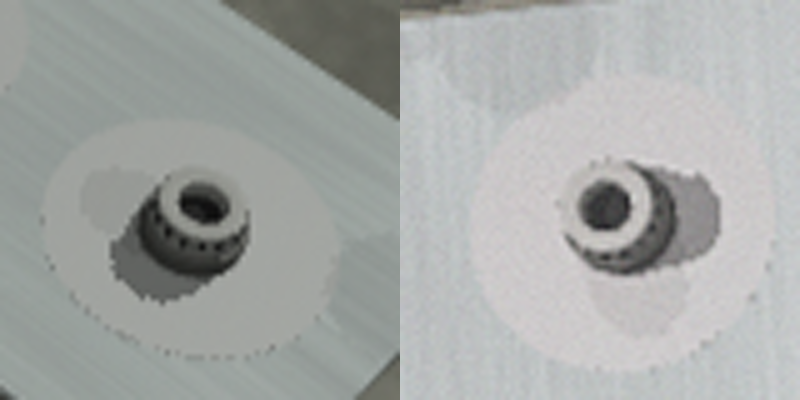

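```bash
python3 - <<'E'
from h import *
for n in ('scene','top'):
    c=dict(np.load(f'{n}0.npz')); V=c['image'].max(-1).astype(int)
    for q,g in (('cap_large',(578,-80)),('cap_small',(566,-387))):
        u,v=proj(c,[[*g,15]])[0].astype(int)
        print(n,q,V[v,u-22:u+23:2].tolist())
        for T in (28,36):
            m=np.zeros_like(V,bool); m[v-20:v+20,u-20:u+20]=V[v-20:v+20,u-20:u+20]<T
            k,l,st,_=cv2.connectedComponentsWithStats(m.astype(np.uint8)); m=l==l[v,u]
            x,e=fit(c,m,*g,SH[q]); print(T,np.round(x,1),round(e,3),m.sum())
E
```

```text
scene cap_large [100, 92, 91, 91, 91, 47, 8, 8, 9, 9, 10, 9, 11, 9, 9, 10, 11, 9, 98, 98, 103, 107, 105]
28 [578.  -80.8] 0.064 449
36 [578.  -80.8] 0.058 452
scene cap_small [92, 91, 93, 90, 89, 87, 48, 17, 17, 18, 18, 19, 23, 23, 26, 29, 63, 94, 93, 94, 94, 93, 92]
28 [ 566.6 -388.9] 0.229 268
36 [ 566.1 -388.6] 0.078 308
top cap_large [158, 151, 153, 155, 152, 129, 36, 49, 44, 42, 47, 45, 47, 43, 46, 48, 49, 37, 103, 104, 104, 148, 161]Traceback (most recent call last):
  File "<stdin>", line 10, in <module>
  File "h.py", line 32, in fit
    r=minimize(f,[x,y],method='Nelder-Mead',options=dict(initial_simplex=[[x,y],[x+6,y],[x,y+6]],xatol=.05,fatol=.01))
    res = _minimize_neldermead(fun, x0, args, callback, bounds=bounds,
                               **options)
    fsim[k] = func(sim[k])
              ~~~~^^^^^^^^
    fx = function(np.copy(x), *(wrapper_args + args))
  File "h.py", line 31, in <lambda>
    f=lambda p: np.abs(raster(hull(c,p[0],p[1],circ),8,box)-M).sum()
                       ~~~~~~~~~~~~~~~~~~~~~~~~~~~~~~~~~~~~^~
ValueError: operands could not be broadcast together with shapes (436,576) (8,8)
```

```bash
python3 - <<'E'
from h import *
for n in ('top',):
    c=dict(np.load(f'{n}0.npz')); V=c['image'].max(-1).astype(int)
    for q,g in (('cap_large',(578,-80)),('cap_small',(566,-387))):
        u,v=proj(c,[[*g,15]])[0].astype(int)
        for T in (65,75,85):
            m=np.zeros_like(V,bool); m[v-20:v+20,u-20:u+20]=V[v-20:v+20,u-20:u+20]<T
            k,l,st,_=cv2.connectedComponentsWithStats(m.astype(np.uint8)); m=l==l[v,u]
            x,e=fit(c,m,*g,SH[q]); print(q,T,np.round(x,1),round(e,3),m.sum())
E
```

```text
cap_large 65 [576.5 -80.1] 0.085 449
cap_large 75 [576.9 -80.5] 0.063 460
cap_large 85 [576.7 -80.4] 0.051 473
cap_small 65 [ 565.4 -388. ] 0.092 247
cap_small 75 [ 565.4 -387.8] 0.068 256
cap_small 85 [ 565.4 -388.1] 0.066 268
```

>>> send_rows(steps=[{"delta_rot": [0, 0, 0], "travel": [-0.1, -0.05, -2], "hand": 1}, {"delta_rot": [0, 0, 0], "travel": [-0.1, -0.05, -4], "hand": 1}, {"delta_rot": [0, 0, 0], "travel": [-0.1, -0.05, -5.5], "hand": 1}, {"delta_rot": [0, 0, 0], "travel": [-0.1, -0.05, -5.5], "hand": 1}, {"delta_rot": [0, 0, 0], "travel": [-0.1, -0.05, -5.5], "hand": 1}, {"delta_rot": [0, 0, 0], "travel": [-0.1, -0.05, -5.5], "hand": 1}])

```text
time_s: 17.5
tcp_pos: [578.6, -79.7, 36.6]
eef_rot: [-0.0, 1.0, 0.0, 0.001]
wrist_force: [-0.6, -0.2, 1.1]
grip_width: 87.4
```

>>> send_rows(steps=[{"delta_rot": [0, 0, 0], "travel": [0, 0, -1], "hand": 1}, {"delta_rot": [0, 0, 0], "travel": [0, 0, -2], "hand": 1}, {"delta_rot": [0, 0, 0], "travel": [0, 0, -2.5], "hand": 1}, {"delta_rot": [0, 0, 0], "travel": [0, 0, -2.5], "hand": 1}, {"delta_rot": [0, 0, 0], "travel": [0, 0, -2.5], "hand": 1}])

```text
time_s: 17.92
tcp_pos: [577.4, -80.5, 10.1]
eef_rot: [0.0, 1.0, -0.0, -0.0]
wrist_force: [-1.0, 0.4, -0.7]
grip_width: 87.2
```

>>> send_rows(steps=[{"delta_rot": [0, 0, 0], "travel": [0, 0, -0.02], "hand": 0.4}, {"delta_rot": [0, 0, 0], "travel": [0, 0, -0.02], "hand": 0}, {"delta_rot": [0, 0, 0], "travel": [0, 0, -0.02], "hand": -1}, {"delta_rot": [0, 0, 0], "travel": [0, 0, -0.02], "hand": -1}, {"delta_rot": [0, 0, 0], "travel": [0, 0, -0.02], "hand": -1}, {"delta_rot": [0, 0, 0], "travel": [0, 0, -0.02], "hand": -1}, {"delta_rot": [0, 0, 0], "travel": [0, 0, -0.02], "hand": -1}])

```text
time_s: 18.5
tcp_pos: [577.8, -80.4, 10.5]
eef_rot: [0.0, 1.0, 0.0, 0.0]
wrist_force: [-0.3, 0.0, 1.3]
grip_width: 54.5
```

>>> send_rows(steps=[{"delta_rot": [0, 0, 0], "travel": [0, 0, 2], "hand": -1}, {"delta_rot": [0, 0, 0], "travel": [0, 0, 6], "hand": -1}, {"delta_rot": [0, 0, 0], "travel": [0, 0, 9], "hand": -1}, {"delta_rot": [0, 0, 0], "travel": [-1.2, 3.8, 9], "hand": -1}, {"delta_rot": [0, 0, 0], "travel": [-2.4, 7.6, 9], "hand": -1}, {"delta_rot": [0, 0, 0], "travel": [-3.6, 11.4, 9], "hand": -1}, {"delta_rot": [0, 0, 0], "travel": [-4.8, 15.2, 9], "hand": -1}, {"delta_rot": [0, 0, 0], "travel": [-6, 19, 9], "hand": -1}, {"delta_rot": [0, 0, 0], "travel": [-7.2, 22.8, 9], "hand": -1}, {"delta_rot": [0, 0, 0], "travel": [-8.3, 26.5, 9], "hand": -1}, {"delta_rot": [0, 0, 0], "travel": [-9.4, 30, 9], "hand": -1}, {"delta_rot": [0, 0, 0], "travel": [-10.05, 32.25, 8], "hand": -1}, {"delta_rot": [0, 0, 0], "travel": [-10.05, 32.25, 6], "hand": -1}, {"delta_rot": [0, 0, 0], "travel": [-10.05, 32.25, 5], "hand": -1}, {"delta_rot": [0, 0, 0], "travel": [-10.05, 32.25, 5], "hand": -1}, {"delta_rot": [0, 0, 0], "travel": [-10.05, 32.25, 5], "hand": -1}, {"delta_rot": [0, 0, 0], "travel": [-10.05, 32.25, 5], "hand": -1}, {"delta_rot": [0, 0, 0], "travel": [-10.05, 32.25, 5], "hand": -1}])

```text
time_s: 20.0
tcp_pos: [478.1, 241.5, 61.3]
eef_rot: [0.001, 1.0, 0.0, 0.001]
wrist_force: [-0.2, -0.2, -0.4]
grip_width: 54.5
```

```bash
python3 look.py h3 477 242.1 68.5 28 0
```

```text
[478.12204195 241.45278788  61.3061711 ] 54.483594887833604 20.0
scene plane n 100 tilt deg [-1.3  0.1] z 71.1 expect 68.5
top plane n 9 tilt deg [  1.  -15.8] z 70.6 expect 68.5
```

View pics/h3.png

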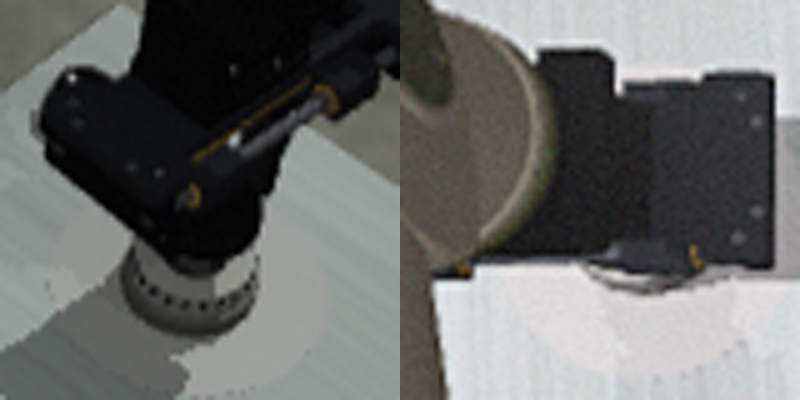

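>>> send_rows(steps=[{"delta_rot": [0, 0, 0], "travel": [0, 0, -0.6], "hand": -1}, {"delta_rot": [0, 0, 0], "travel": [0, 0, -1.1], "hand": -1}, {"delta_rot": [0, 0, 0], "travel": [0, 0, -1.3], "hand": -1}, {"delta_rot": [0, 0, 0], "travel": [0, 0, -1.3], "hand": -1}, {"delta_rot": [0, 0, 0], "travel": [0, 0, -1.4], "hand": -1}, {"delta_rot": [0, 0, 0], "travel": [0, 0, -1.5], "hand": -1}, {"delta_rot": [0, 0, 0], "travel": [0, 0, -1.6], "hand": -1}, {"delta_rot": [0, 0, 0], "travel": [0, 0, -1.7], "hand": -1}, {"delta_rot": [0, 0, 0], "travel": [0, 0, -1.8], "hand": -1}, {"delta_rot": [0, 0, 0], "travel": [0, 0, -1.9], "hand": -1}])

```text
time_s: 20.93
tcp_pos: [477.3, 242.1, 41.3]
eef_rot: [0.0, 1.0, 0.0, 0.0]
wrist_force: [0.8, 1.1, -1.5]
grip_width: 54.7
```

No contact with the spigot now below the crown's top; continuing.

>>> send_rows(steps=[{"delta_rot": [0, 0, 0], "travel": [0, 0, -0.1], "hand": -1}, {"delta_rot": [0, 0, 0], "travel": [0, 0, -0.2], "hand": -1}, {"delta_rot": [0, 0, 0], "travel": [0, 0, -0.3], "hand": -1}, {"delta_rot": [0, 0, 0], "travel": [0, 0, -0.4], "hand": -1}, {"delta_rot": [0, 0, 0], "travel": [0, 0, -0.5], "hand": -1}, {"delta_rot": [0, 0, 0], "travel": [0, 0, -0.5], "hand": -1}])

```text
time_s: 21.43
tcp_pos: [477.1, 242.0, 36.1]
eef_rot: [0.0, 1.0, -0.0, -0.0]
wrist_force: [-0.2, -0.4, -1.2]
grip_width: 54.4
```

>>> send_rows(steps=[{"delta_rot": [0, 0, 0], "travel": [0, 0, -0.05], "hand": -1}, {"delta_rot": [0, 0, 0], "travel": [0, 0, -0.08], "hand": -1}, {"delta_rot": [0, 0, 0], "travel": [0, 0, -0.08], "hand": -1}])

```text
time_s: 21.68
tcp_pos: [477.2, 242.1, 35.5]
eef_rot: [0.0, 1.0, 0.0, -0.0]
wrist_force: [-0.2, -0.1, -0.5]
grip_width: 54.6
```

>>> send_rows(steps=[{"delta_rot": [0, 0, 0], "travel": [0, 0, 0], "hand": -0.2}, {"delta_rot": [0, 0, 0], "travel": [0, 0, 0], "hand": 0.5}, {"delta_rot": [0, 0, 0], "travel": [0, 0, 0], "hand": 1}, {"delta_rot": [0, 0, 0], "travel": [0, 0, 0], "hand": 1}, {"delta_rot": [0, 0, 0], "travel": [0, 0, 0], "hand": 1}, {"delta_rot": [0, 0, 0], "travel": [0, 0, 3], "hand": 1}, {"delta_rot": [0, 0, 0], "travel": [0, 0, 6], "hand": 1}, {"delta_rot": [0, 0, 0], "travel": [0.5, -4, 7], "hand": 1}, {"delta_rot": [0, 0, 0], "travel": [1.1, -8, 7], "hand": 1}, {"delta_rot": [0, 0, 0], "travel": [1.7, -12, 7], "hand": 1}, {"delta_rot": [0, 0, 0], "travel": [2.3, -16, 7], "hand": 1}, {"delta_rot": [0, 0, 0], "travel": [2.8, -20, 7], "hand": 1}, {"delta_rot": [0, 0, 0], "travel": [3.4, -24, 7], "hand": 1}, {"delta_rot": [0, 0, 0], "travel": [3.9, -28, 7], "hand": 1}, {"delta_rot": [0, 0, 0], "travel": [4.5, -32, 7], "hand": 1}, {"delta_rot": [0, 0, 0], "travel": [5.1, -36, 7], "hand": 1}, {"delta_rot": [0, 0, 0], "travel": [5.6, -40, 7], "hand": 1}, {"delta_rot": [0, 0, 0], "travel": [6.2, -44, 7], "hand": 1}, {"delta_rot": [0, 0, 0], "travel": [6.8, -48, 7], "hand": 1}, {"delta_rot": [0, 0, 0], "travel": [7.3, -52, 7], "hand": 1}])

```text
time_s: 23.35
tcp_pos: [550.5, -279.7, 105.6]
eef_rot: [-0.0, 1.0, 0.0, 0.0]
wrist_force: [0.7, 0.3, -0.6]
grip_width: 87.3
```

```bash
python3 look.py s4 477 242.1 44.5 28 0
```

```text
[ 550.49233428 -279.68448156  105.62939536] 87.27345708666454 23.35
scene plane n 224 tilt deg [-0.7  0.5] z 44.6 expect 44.5
top plane n 403 tilt deg [0.6 1.2] z 43.8 expect 44.5
```

View pics/s4.png

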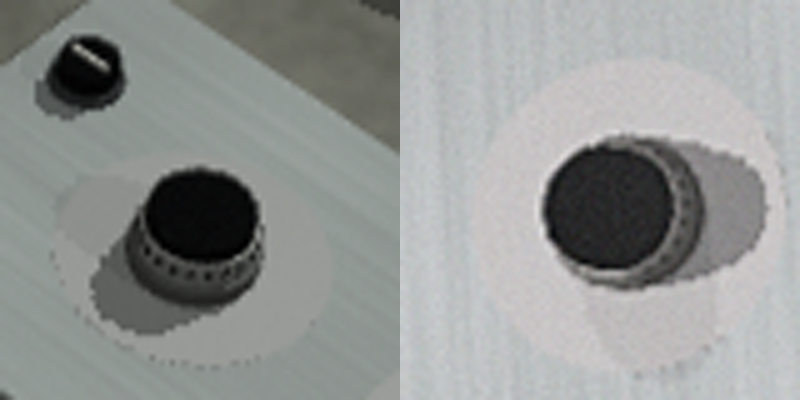

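>>> send_rows(steps=[{"delta_rot": [0, 0, 0], "travel": [0.5, -4, 0], "hand": 1}, {"delta_rot": [0, 0, 0], "travel": [1.1, -8, -1], "hand": 1}, {"delta_rot": [0, 0, 0], "travel": [1.55, -11, -3], "hand": 1}, {"delta_rot": [0, 0, 0], "travel": [1.55, -11, -5], "hand": 1}, {"delta_rot": [0, 0, 0], "travel": [1.55, -11, -6.5], "hand": 1}, {"delta_rot": [0, 0, 0], "travel": [1.55, -11, -6.5], "hand": 1}, {"delta_rot": [0, 0, 0], "travel": [1.55, -11, -6.5], "hand": 1}, {"delta_rot": [0, 0, 0], "travel": [1.55, -11, -6.5], "hand": 1}, {"delta_rot": [0, 0, 0], "travel": [1.55, -11, -6.5], "hand": 1}])

```text
time_s: 24.2
tcp_pos: [567.0, -387.2, 42.3]
eef_rot: [-0.001, 1.0, -0.0, 0.001]
wrist_force: [-0.2, 0.7, -1.0]
grip_width: 87.2
```

>>> send_rows(steps=[{"delta_rot": [0, 0, 0], "travel": [0, 0, -1], "hand": 1}, {"delta_rot": [0, 0, 0], "travel": [0, 0, -2], "hand": 1}, {"delta_rot": [0, 0, 0], "travel": [0, 0, -3.05], "hand": 1}, {"delta_rot": [0, 0, 0], "travel": [0, 0, -3.05], "hand": 1}, {"delta_rot": [0, 0, 0], "travel": [0, 0, -3.05], "hand": 1}, {"delta_rot": [0, 0, 0], "travel": [0, 0, -3.05], "hand": 1}])

```text
time_s: 24.7
tcp_pos: [565.6, -388.1, 10.0]
eef_rot: [0.0, 1.0, 0.0, -0.0]
wrist_force: [-0.6, 0.1, 0.3]
grip_width: 86.8
```

>>> send_rows(steps=[{"delta_rot": [0, 0, 0], "travel": [0, 0, 0], "hand": 0.4}, {"delta_rot": [0, 0, 0], "travel": [0, 0, 0], "hand": 0}, {"delta_rot": [0, 0, 0], "travel": [0, 0, 0], "hand": -0.3}, {"delta_rot": [0, 0, 0], "travel": [0, 0, 0], "hand": -1}, {"delta_rot": [0, 0, 0], "travel": [0, 0, 0], "hand": -1}, {"delta_rot": [0, 0, 0], "travel": [0, 0, 0], "hand": -1}, {"delta_rot": [0, 0, 0], "travel": [0, 0, 0], "hand": -1}, {"delta_rot": [0, 0, 0], "travel": [0, 0, 0], "hand": -1}, {"delta_rot": [0, 0, 0], "travel": [0, 0, 0], "hand": -1}])

```text
time_s: 25.45
tcp_pos: [565.7, -387.9, 10.1]
eef_rot: [0.0, 1.0, 0.0, -0.0]
wrist_force: [0.0, -0.3, 0.5]
grip_width: 38.8
```

>>> send_rows(steps=[{"delta_rot": [0, 0, 0], "travel": [0, 0, 2], "hand": -1}, {"delta_rot": [0, 0, 0], "travel": [0, 0, 6], "hand": -1}, {"delta_rot": [0, 0, 0], "travel": [0, 0, 9], "hand": -1}, {"delta_rot": [0, 0, 0], "travel": [0.6, 3.8, 9], "hand": -1}, {"delta_rot": [0, 0, 0], "travel": [1.2, 7.6, 9], "hand": -1}, {"delta_rot": [0, 0, 0], "travel": [1.8, 11.4, 9], "hand": -1}, {"delta_rot": [0, 0, 0], "travel": [2.4, 15.2, 9], "hand": -1}, {"delta_rot": [0, 0, 0], "travel": [3, 19, 9], "hand": -1}, {"delta_rot": [0, 0, 0], "travel": [3.6, 22.8, 9], "hand": -1}, {"delta_rot": [0, 0, 0], "travel": [4.2, 26.6, 9], "hand": -1}, {"delta_rot": [0, 0, 0], "travel": [4.8, 30.4, 9], "hand": -1}, {"delta_rot": [0, 0, 0], "travel": [5.4, 34.2, 9], "hand": -1}, {"delta_rot": [0, 0, 0], "travel": [6, 38, 9], "hand": -1}, {"delta_rot": [0, 0, 0], "travel": [6.6, 41.8, 9], "hand": -1}, {"delta_rot": [0, 0, 0], "travel": [7.2, 45.6, 9], "hand": -1}, {"delta_rot": [0, 0, 0], "travel": [7.8, 49.4, 9], "hand": -1}, {"delta_rot": [0, 0, 0], "travel": [8.4, 53.2, 9], "hand": -1}, {"delta_rot": [0, 0, 0], "travel": [9, 57, 9], "hand": -1}, {"delta_rot": [0, 0, 0], "travel": [9.6, 61, 9], "hand": -1}, {"delta_rot": [0, 0, 0], "travel": [10.1, 64.5, 9], "hand": -1}])

```text
time_s: 27.12
tcp_pos: [666.4, 260.1, 99.9]
eef_rot: [-0.0, 1.0, 0.0, -0.0]
wrist_force: [0.9, -0.4, -0.6]
grip_width: 39.0
```

>>> send_rows(steps=[{"delta_rot": [0, 0, 0], "travel": [0, 0, -1], "hand": -1}, {"delta_rot": [0, 0, 0], "travel": [0, 0, -3], "hand": -1}, {"delta_rot": [0, 0, 0], "travel": [0, 0, -4], "hand": -1}, {"delta_rot": [0, 0, 0], "travel": [0, 0, -4], "hand": -1}, {"delta_rot": [0, 0, 0], "travel": [0, 0, -4], "hand": -1}, {"delta_rot": [0, 0, 0], "travel": [0, 0, -4], "hand": -1}, {"delta_rot": [0, 0, 0], "travel": [0, 0, -4], "hand": -1}])

```text
time_s: 27.7
tcp_pos: [667.4, 256.7, 61.3]
eef_rot: [0.001, 1.0, 0.0, 0.001]
wrist_force: [-0.1, 0.0, -0.3]
grip_width: 38.4
```

>>> send_rows(steps=[{"delta_rot": [0, 0, 0], "travel": [0, 0, -0.6], "hand": -1}, {"delta_rot": [0, 0, 0], "travel": [0, 0, -1.1], "hand": -1}, {"delta_rot": [0, 0, 0], "travel": [0, 0, -1.3], "hand": -1}, {"delta_rot": [0, 0, 0], "travel": [0, 0, -1.3], "hand": -1}, {"delta_rot": [0, 0, 0], "travel": [0, 0, -1.4], "hand": -1}, {"delta_rot": [0, 0, 0], "travel": [0, 0, -1.5], "hand": -1}, {"delta_rot": [0, 0, 0], "travel": [0, 0, -1.6], "hand": -1}, {"delta_rot": [0, 0, 0], "travel": [0, 0, -1.7], "hand": -1}, {"delta_rot": [0, 0, 0], "travel": [0, 0, -1.8], "hand": -1}, {"delta_rot": [0, 0, 0], "travel": [0, 0, -1.9], "hand": -1}])

```text
time_s: 28.53
tcp_pos: [666.7, 257.1, 41.0]
eef_rot: [0.0, 1.0, 0.0, 0.0]
wrist_force: [0.7, -0.2, -1.0]
grip_width: 38.1
```

>>> send_rows(steps=[{"delta_rot": [0, 0, 0], "travel": [0, 0, -0.1], "hand": -1}, {"delta_rot": [0, 0, 0], "travel": [0, 0, -0.2], "hand": -1}, {"delta_rot": [0, 0, 0], "travel": [0, 0, -0.3], "hand": -1}, {"delta_rot": [0, 0, 0], "travel": [0, 0, -0.4], "hand": -1}, {"delta_rot": [0, 0, 0], "travel": [0, 0, -0.5], "hand": -1}, {"delta_rot": [0, 0, 0], "travel": [0, 0, -0.52], "hand": -1}, {"delta_rot": [0, 0, 0], "travel": [0, 0, -0.52], "hand": -1}])

```text
time_s: 29.12
tcp_pos: [666.7, 257.0, 35.8]
eef_rot: [0.0, 1.0, 0.0, -0.0]
wrist_force: [0.0, 0.5, -0.8]
grip_width: 38.3
```

>>> send_rows(steps=[{"delta_rot": [0, 0, 0], "travel": [0, 0, -0.03], "hand": -1}, {"delta_rot": [0, 0, 0], "travel": [0, 0, -0.06], "hand": -1}, {"delta_rot": [0, 0, 0], "travel": [0, 0, -0.06], "hand": -1}, {"delta_rot": [0, 0, 0], "travel": [0, 0, -0.06], "hand": -0.3}, {"delta_rot": [0, 0, 0], "travel": [0, 0, -0.06], "hand": 0.3}, {"delta_rot": [0, 0, 0], "travel": [0, 0, -0.06], "hand": 1}, {"delta_rot": [0, 0, 0], "travel": [0, 0, -0.06], "hand": 1}, {"delta_rot": [0, 0, 0], "travel": [0, 0, -0.06], "hand": 1}, {"delta_rot": [0, 0, 0], "travel": [0, 0, -0.06], "hand": 1}, {"delta_rot": [0, 0, 0], "travel": [0, 0, 3], "hand": 1}, {"delta_rot": [0, 0, 0], "travel": [0, 0, 6], "hand": 1}, {"delta_rot": [0, 0, 0], "travel": [-1, -4, 8], "hand": 1}, {"delta_rot": [0, 0, 0], "travel": [-2, -8, 9], "hand": 1}, {"delta_rot": [0, 0, 0], "travel": [-3, -12, 9], "hand": 1}, {"delta_rot": [0, 0, 0], "travel": [-4, -16, 9], "hand": 1}, {"delta_rot": [0, 0, 0], "travel": [-5, -20, 9], "hand": 1}, {"delta_rot": [0, 0, 0], "travel": [-6, -24, 9], "hand": 1}, {"delta_rot": [0, 0, 0], "travel": [-6, -24, 9], "hand": 1}, {"delta_rot": [0, 0, 0], "travel": [-6, -24, 9], "hand": 1}])

```text
time_s: 30.7
tcp_pos: [606.3, 13.2, 126.6]
eef_rot: [0.003, 1.0, -0.0, 0.0]
wrist_force: [0.5, 0.7, 0.3]
grip_width: 86.9
```

```bash
python3 look.py s5 667 257.2 44.5 20 0; python3 look.py s6 477 242.1 44.5 28 0; python3 - <<'E'
from h import *
c=dict(np.load('scene_s6.npz')); cv2.imwrite('pics/full6.png',c['image'])
for n in ('scene','top'):
    a=dict(np.load(f'{n}0.npz')); b=dict(np.load(f'{n}_s6.npz'))
    V=b['image'].max(-1).astype(int)
    for q,g,dz in (('cap_large',(477,242),25),('cap_small',(667,257),25)):
        u,v=proj(b,[[*g,dz+15]])[0].astype(int)
        T=33 if n=='scene' else 75
        m=np.zeros_like(V,bool); m[v-20:v+20,u-20:u+20]=V[v-20:v+20,u-20:u+20]<T
        k,l,st,_=cv2.connectedComponentsWithStats(m.astype(np.uint8)); m=l==l[v,u]
        print(n,q,fit(b,m,*g,[(r,z+dz) for r,z in SH[q]]))
E
```

```text
[606.27288844  13.17880875 126.57751291] 86.87083492180913 30.7
scene plane n 139 tilt deg [-0.5 -0.6] z 44.7 expect 44.5
top plane n 186 tilt deg [2.  1.8] z 43.7 expect 44.5
[606.93279145  17.78121513 126.05240069] 87.4385070965193 30.8
scene plane n 0 tilt deg [0. 0.] z 0.0 expect 44.5
top plane n 66 tilt deg [1.3 3.2] z 42.7 expect 44.5Traceback (most recent call last):
  File "<stdin>", line 11, in <module>
  File "h.py", line 32, in fit
    r=minimize(f,[x,y],method='Nelder-Mead',options=dict(initial_simplex=[[x,y],[x+6,y],[x,y+6]],xatol=.05,fatol=.01))
    res = _minimize_neldermead(fun, x0, args, callback, bounds=bounds,
                               **options)
    fsim[k] = func(sim[k])
              ~~~~^^^^^^^^
    fx = function(np.copy(x), *(wrapper_args + args))
  File "h.py", line 31, in <lambda>
    f=lambda p: np.abs(raster(hull(c,p[0],p[1],circ),8,box)-M).sum()
                       ~~~~~~~~~~~~~~~~~~~~~~~~~~~~~~~~~~~~^~
ValueError: operands could not be broadcast together with shapes (436,576) (8,8)
```

View pics/s5.png

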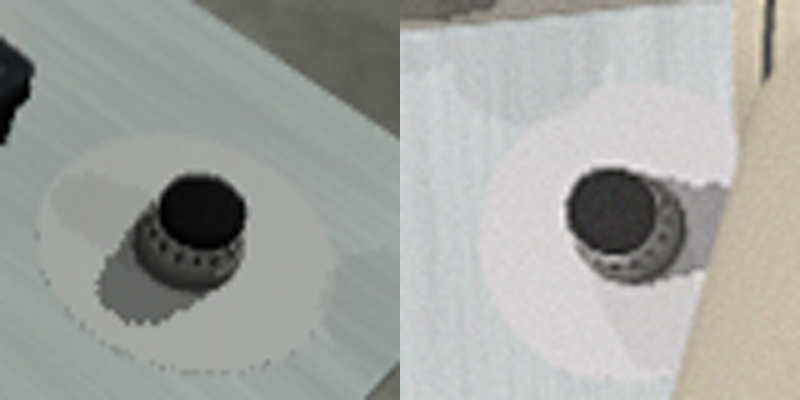

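View pics/full6.png

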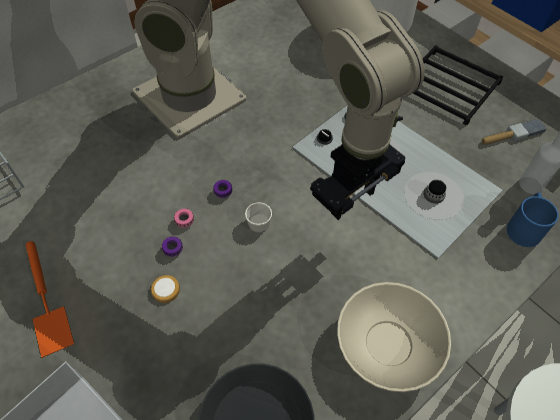

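>>> send_rows(steps=[{"delta_rot": [0, 0, 0], "travel": [-1, -4, 2], "hand": 1}, {"delta_rot": [0, 0, 0], "travel": [-2, -8, 4], "hand": 1}, {"delta_rot": [0, 0, 0], "travel": [-3, -12, 6], "hand": 1}, {"delta_rot": [0, 0, 0], "travel": [-4, -16, 6], "hand": 1}, {"delta_rot": [0, 0, 0], "travel": [-5, -20, 6], "hand": 1}, {"delta_rot": [0, 0, 0], "travel": [-6, -24, 6], "hand": 1}, {"delta_rot": [0, 0, 0], "travel": [-6, -28, 6], "hand": 1}, {"delta_rot": [0, 0, 0], "travel": [-6, -28, 6], "hand": 1}, {"delta_rot": [0, 0, 0], "travel": [-6, -28, 6], "hand": 1}, {"delta_rot": [0, 0, 0], "travel": [-6, -28, 6], "hand": 1}, {"delta_rot": [0, 0, 0], "travel": [-6, -28, 6], "hand": 1}, {"delta_rot": [0, 0, 0], "travel": [-6, -28, 6], "hand": 1}])

```text
time_s: 31.9
tcp_pos: [547.7, -260.8, 185.6]
eef_rot: [-0.001, 1.0, 0.0, -0.0]
wrist_force: [0.2, 0.0, 0.1]
grip_width: 87.3
```

```bash
python3 look.py s7 667 257.2 44.5 20 0; python3 look.py s8 477 242.1 44.5 28 0; python3 - <<'E'
from h import *
for n in ('scene','top'):
    b=dict(np.load(f'{n}_s8.npz'))
    V=b['image'].max(-1).astype(int)
    for q,g,dz in (('cap_large',(477,242),25),('cap_small',(667,257),25)):
        u,v=proj(b,[[*g,dz+15]])[0].astype(int)
        T=33 if n=='scene' else 75
        m=np.zeros_like(V,bool); m[v-20:v+20,u-20:u+20]=V[v-20:v+20,u-20:u+20]<T
        k,l,st,_=cv2.connectedComponentsWithStats(m.astype(np.uint8)); m=l==l[v,u]
        print(n,q,fit(b,m,*g,[(r,z+dz) for r,z in SH[q]]))
b=dict(np.load('scene_s8.npz'))['image'];a=np.load('scene_s7.npz')['image']
cv2.imwrite('pics/fin.png',cv2.resize(b[100:220,300:460],None,fx=5,fy=5,interpolation=cv2.INTER_CUBIC))
E
```

```text
[ 547.66269035 -260.81176587  185.64321444] 87.25830929389143 31.9
scene plane n 144 tilt deg [ 0.5 -1.1] z 44.6 expect 44.5
top plane n 194 tilt deg [-0.4  0.5] z 44.0 expect 44.5
[ 547.37146484 -261.35966136  185.80754392] 87.21170909108629 32.0
scene plane n 228 tilt deg [-1.  -0.5] z 44.9 expect 44.5
top plane n 428 tilt deg [-0.8  0.1] z 43.7 expect 44.5
scene cap_large (array([477.3069706 , 240.68666458]), np.float64(0.12763381880083222))
scene cap_small (array([667.18232656, 256.75496912]), np.float64(0.17166150670794633))
top cap_large (array([476.59244764, 241.71718377]), np.float64(0.07032315908470745))
top cap_small (array([666.97597119, 255.95160207]), np.float64(0.14691298006806028))
```

View pics/fin.png

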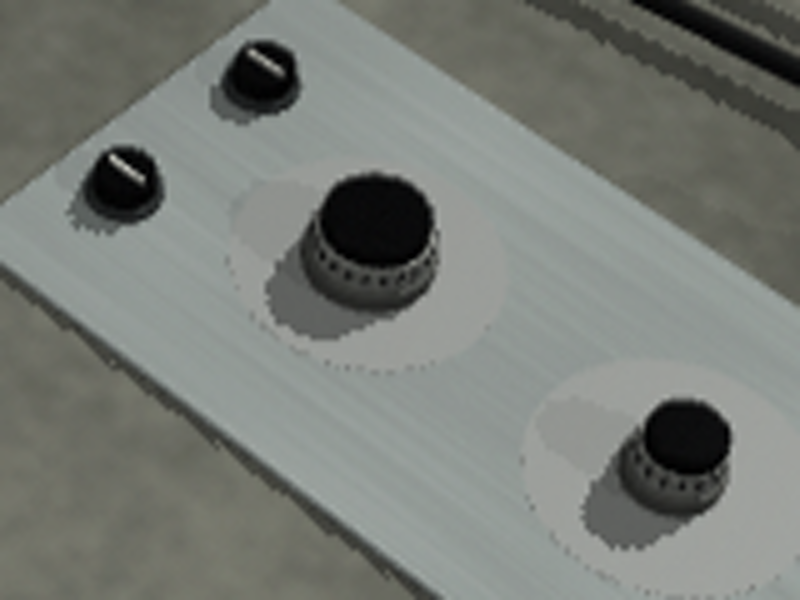

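Both stacks sit level and at the seated height, and the gripper is well clear of everything.

```bash
python3 -c "
from h import *
print(sign_off()); print(telemetry.sense()['time_s'])"
```

```text
the job is handed in; nothing more can be done
None
the job is handed in; nothing more can be done
```

All four burner parts are back on and the job is handed in, at about 32 s of the 118 s allowed. I seated the large crown, then the small grey crown, and checked both before laying on the large cap and then the small one.

- **Crowns:** both were level within about 1.5°. Their tops measured 32.7–33.6 mm above the counter, where 33 mm is fully home.
- **Caps:** the final planes through their tops are within about 1.2° of level. Their heights measured 43.7–44.9 mm, where 44.5 mm is fully home. They are centred on the cups within about 1.5 mm, and the two cameras agree to about 1 mm.
- **Weaker checks:** one earlier reading of the small cap from the top camera showed about 2–3° of tilt while the arm was still nearby and settling. With the arm clear it read under 1°. One check of the large cap failed because the arm hid it, so I repeated it after moving away. The final outline fits of the caps were also looser than those of the parts on the counter.
- **Left alone:** I never touched the dip cup, the jar lid or the pink and purple look-alikes. In the last full picture they stand where they were; I did not measure them again.

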